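# Step-stack washed garnish trays to dry behind a splash guard

### The job

Stack the washed trays to air-dry on the one already standing on the drain board, stepped to and fro: set the deep tray on it squarely, shifted away from the robot so that its end stands on the far lip just short of that lip's raised edge, then the shallow divided tray on the deep one, shifted back towards the robot in the same way on the near lip. Set them down, do not drop them; leave the bottom tray, the tumbler, the bowl and the bottle where they are. Last, fold the splash guard up until it stands upright.

Things in the scene. Friction and masses are not known exactly. Their poses are not given: they have to be found in the camera images.
- bottom_c (a point): Bottom tray, loose on the drain board: open white plastic, 50 mm high, body 124 x 60, walls 4. At each end a flat lip sticks out 38 at rim height (200 overall); its last 4 are turned up 5 as a raised edge. Point: its centre, 25 above its foot. z up, x along its length (+x end is far from the robot), y across.
- deep_c (a point): Deep tray, on the counter at first: same shape and sizes as the bottom tray, one compartment, about 0.26 kg. Can be gripped across its 60 width at mid-length. Point: its centre, 25 above its foot. x along its length, y across, z up; alike end for end. Just short of the raised edge below, the two centres are about 28 mm apart along the length.
- shallow_c (a point): Shallow tray, on the counter at first (the two loose trays may swap places): as the deep tray but 40 mm high, with one wall across its middle making two compartments, about 0.22 kg; same body, width and lips. Point: its centre, 20 above its foot. x along its length, y across, z up; alike end for end.
- rack: Fixed grey drain board, 270 (x) x 165 (y) x 12 mm thick. The origin is at its underside, level with the counter, below the bottom tray; x runs along the bottom tray (to within 3 degrees) away from the robot, y to the left; the splash guard is hinged along its right (-y) edge.
- guard_hinge (a point): Middle of the splash guard's hinge line, fixed to the drain board, 95 mm to its -y side of the origin and 14 mm above the counter. Axes as the board's; the hinge runs along x.
- guard_edge (a point): Middle of the splash guard's free edge, 130 mm from the hinge. The guard is a stiff metal panel 200 mm long (along x), 130 mm from hinge to edge, 6 mm thick.
- guard (a joint): Splash guard angle in rad: 0 lying flat outwards to the board's -y side, 1.57 upright, up to 2.0 leaning over the trays. It starts leaning outwards; it has a stiff hinge (about 0.4 N m) which stays where it is left, so it can be pushed up from its outer side or by its free edge.
- tumbler: Black tumbler 72 mm across, 120 high, a bystander. Origin at its underside.
- bowl: White bowl 110 mm across, 55 high, a bystander. Origin at its underside.
- sauce: Green bottle 56 mm across, 150 high, a bystander. Origin at its underside.

How it is judged (in metres and radians):
On the way, in this order (a step that is already met when the one before it is completed fails the run):
1. the deep tray stands on the bottom tray, stepped away from the robot onto its far lip, released (y of deep_c in the frame of bottom_c between -0.01 and 0.01 m and z of deep_c in the frame of bottom_c between 0.046 and 0.054 m and angle between the x axis of deep_c and the x axis of bottom_c, either way round below 0.1 rad and angle between deep_c's own z axis and vertical below 0.04 rad and x of deep_c in the frame of bottom_c between 0.017 and 0.036 m and contact force between the fingers and deep below 0.1 N and linear speed of deep below 0.02 m/s), for 0.2 s.
2. the shallow tray stands on the deep tray, stepped back towards the robot, released (y of deep_c in the frame of bottom_c between -0.01 and 0.01 m and z of deep_c in the frame of bottom_c between 0.046 and 0.054 m and angle between the x axis of deep_c and the x axis of bottom_c, either way round below 0.1 rad and angle between each of deep_c, shallow_c's own z axis and vertical below 0.04 rad and x of deep_c in the frame of bottom_c between 0.017 and 0.036 m and y of shallow_c in the frame of deep_c between -0.01 and 0.01 m and z of shallow_c in the frame of deep_c between 0.041 and 0.049 m and angle between the x axis of shallow_c and the x axis of deep_c, either way round below 0.1 rad and x of shallow_c in the frame of bottom_c between -0.017 and 0.017 m and (x of shallow_c in the frame of deep_c between 0.017 and 0.036 m or x of shallow_c in the frame of deep_c between -0.036 and -0.017 m) and contact force between the fingers and shallow below 0.1 N and linear speed of shallow below 0.02 m/s), for 0.2 s.
3. the splash guard stands upright (value of joint guard between 1.41 and 1.73 rad), for 0.2 s.
At the end, for the whole second after the job is handed in: Deep tray flat on the bottom tray, centre 17-36 mm farther along it; shallow tray flat on the deep one, 17-36 mm back, within 17 mm of the bottom one lengthwise; each within 10 mm sideways, 4 mm in height, 0.1 rad yaw, 0.04 rad tilt; guard at 1.41-1.73 rad; all released, at rest (all of step 2 and all of step 3 and contact force between the fingers and deep below 0.1 N and linear speed of each of deep, bottom below 0.02 m/s and contact force between the fingers and guard below 0.1 N and velocity of joint guard between -0.05 and 0.05 rad/s); the robot touches nothing.
It fails at once if the bottom tray is shifted by more than 20 mm (distance of bottom_c from where it was at the start of the episode above 0.02 m).
It fails at once if a bystander (tumbler, bowl or bottle) is moved by more than 30 mm (distance of any of tumbler, bowl, sauce from where it was at the start of the episode above 0.03 m).
It fails at once if the deep tray is dropped (falls freely faster than 0.7 m/s, about 25 mm) (linear speed of deep above 0.7 m/s and contact force between anything else and deep below 0.05 N).
It fails at once if the shallow tray is dropped (falls freely faster than 0.7 m/s, about 25 mm) (linear speed of shallow above 0.7 m/s and contact force between anything else and shallow below 0.05 N).
It also fails if it takes over 72 s, if anything falls off the work surface, if the arm or the gripper's body presses on something with over 40 N, if the wrist force passes 120 N, or if a joint passes its speed limit or range.

### The arm

A 7-joint arm with a two-finger parallel gripper is mounted at the origin on the work surface. World frame = base frame: x ahead of the robot, y to its left, z up, the work surface at z = 0. Lengths are in mm, angles in degrees, forces in N, time in s.
With the tool pointing down it reaches from about 400 to 850 mm from the base axis. Payload 4.5 kg.
Tool frame: the origin (TCP) lies between the finger pads; the fingertips stand ahead of it and the grasp point (between the pads) lies 6 mm ahead of it (arm.tip_extent is the z of the fingertips in the tool frame, in mm); z points along the fingers, y is the line along which they close (so a half turn about z gives the same grasp; the last joint's range is limited). The gripper opens to 85 mm and grips with 20 to 120 N. Pads are 22 mm wide; open, the fingers measure 114 mm over their backs; the gripper's body (76 mm by 85 mm) begins 54 mm behind the grasp point. The pads swing forward as they close: fully open they stand 13 mm farther back than shut.
Start: joints at [-68.193, 39.483, -11.15, 89.685, 9.013, 51.709, -12.324], TCP at [212.413, 587.82, 256.317] pointing down, gripper open.
Joint ranges: [-172.22, 172.22], [-26.19, 119.32], [-84.43, 86.54], [7.71, 146.69], [-57.33, 237.33], [2.42, 119.75], [-152.13, 152.13]. Speed limits (degrees/s): [147.25, 147.25, 180, 180, 180, 180, 180].

### API

Orientations are given as [roll, pitch, yaw] about the fixed x, y, z axes, in that order (R = Rz(yaw) Ry(pitch) Rx(roll)).
In Python, from rig import monitor, eyes, arm, spotter gives the robot as it stands.
- The arm moves only by the tool apply_moves, never from a script. Its argument "commands" is text: rows parted by semicolons, each of 5 numbers parted by spaces: the closure, from -1 (fully open) to 1 (shut), then the shift along the tool's x, y, z in cm, then the turn about the tool's z in rad. A call has 1 to 10 rows; each row is the pose to reach, as a shift and turn from the pose commanded when the call began, along the tool's axes at that moment; what a row does not reach only later rows make up. A row lasts 1/12 s, in which the tool goes at most 41.7 mm and 7.16 degrees, less where a joint would pass 70% of its speed; a pose out of reach is approached as far as the arm can. A call with a gripper value outside its range is refused whole. The fingers move at their own pace and stop on an object; "newtons" is the grip in N (left out, the last holds). Time passes only in rows, so rows that repeat a pose let the fingers close. It gives the time, the measured TCP pose, the force, the opening and the grip force at its end, in the units of the state.
- monitor.get_state(): the state, without advancing time (a new reading comes with each control period).
- eyes.get_image(name): name is "scene" or "side" or "wrist"; returns (picture, depth): 400x640x3 uint8, red, green, blue; 400x640 float32, mm along the optical axis (not along the pixel's ray), 0 where there is no reading.
- eyes.camera_model(name): a dict with "camera_matrix" (3x3 intrinsics, pixels), "R" (3x3) and "t" (3): a world point X has camera coordinates R X + t. Camera axes: x right, y down, z forward; pixel columns grow to the right and rows downward; lengths in mm; the calibration is good to about 2 mm. A picture is of the moment at which its call begins: read the wrist's pose just before it. camera_model takes no time and is no camera call; for the wrist camera it gives the pose at the moment of the call.
- arm.hand_in(): hands the job in; it is judged then, once.
Trained networks look in the newest picture that a camera, given by its name, has taken for a name from the list of things; names that differ only in an ending like _2 or _b are one class to them, and where a whole thing is asked for, a point or a joint stands for the part that bears it (a point fixed in the world has none). Each returns a list of dicts, best first, with "p" (0 to 1); they miss things now and then, are a little off and sometimes report something else, mostly with a low value. They report only what shows in the picture. A call takes as long as a camera call.
- spotter.look_for(camera, target): "bbox" ([left, top, right, bottom] in pixels, round what is visible of it).
- spotter.masks_of(camera, target): "region" (400x640 bool, what is visible of it) and "bbox" ([left, top, right, bottom] in pixels, round what is visible of it).
- spotter.tip_of(camera, target): "centre" ([row, column] in pixels: a listed point, or the origin of a listed thing).
The state is a dict: "clock": time; "joint_positions": joint angles; "joint_vel": joint speeds; "effort": joint torques, N m; "ee_pos": TCP position; "eef_rot": TCP orientation; "ft_force": force on the tool from outside, world axes, zero at the start; "ft_torque": the same for the moment, N m; "finger_gap": finger opening in mm; "grip_force": force on a finger pad.
Only numpy, scipy, OpenCV 4.12 (cv2) and the standard library are available. Lean on these libraries where they do the work, as an engineer would, in place of code of your own. Each camera call takes 0.05 s, during which the arm holds its last target. There are 200 camera calls.

## Working session

There is one attempt and no reset: what is moved stays moved. The work goes in short steps, Python scripts to look and compute and a tool call to move; the robot and the scene stay as the last step left them, time stands still between calls to the robot, and variables do not carry over. Pictures are saved under pics/ and viewed, at most 10 in all, crops included, and the job is handed in when it is done.

Besides the shell and the picture viewer there is one more tool, called after "Call:" as name(argument=value, ...) on one line, values as JSON. apply_moves: Moves the arm, as the interface text tells. Its arguments: {"type":"object","properties":{"commands":{"type":"string"},"newtons":{"type":"number"}},"required":["commands"]}

```bash
ls; mkdir -p pics; python3 - <<'E'
from rig import monitor, eyes, arm, spotter
import cv2,numpy as np
s=monitor.get_state(); print(s['clock'],s['ee_pos'],s['eef_rot'],s['finger_gap'],arm.tip_extent)
ims=[]
for c in ['scene','side']:
    im,d=eyes.get_image(c); ims.append(im); np.savez('/tmp/'+c,im=im,d=d)
    m=eyes.camera_model(c); R=np.array(m['R']);t=np.array(m['t']);print(c,(-R.T@t).round(),R[2].round(2))
    K=np.array(m['camera_matrix'])
    for n in ['bottom_c','deep_c','shallow_c','rack','guard_hinge','guard_edge','tumbler','bowl','sauce']:
        for r in spotter.tip_of(c,n)[:2]:
            v,u=r['centre']; vi,ui=int(round(v)),int(round(u))
            z=d[min(max(vi,0),399),min(max(ui,0),639)]
            X=R.T@(np.linalg.inv(K)@[u,v,1]*z-t)
            print(n,round(r['p'],2),[round(u),round(v)],X.round())
    cv2.imwrite(f'pics/{c}.png',im[:,:,::-1])
E
```

```text
pics
0.0 [212.25869684 587.19294902 255.47811237] [-1.79892374e+02  9.06248136e-03  1.60137717e+02] 85.61644503957868 25.0
scene [1121. -588.  541.] [-0.56  0.62 -0.55]
bottom_c 0.71 [249, 203] [ 504. -152.   61.]
bottom_c 0.59 [379, 230] [746.  13.  12.]
deep_c 0.66 [345, 180] [545. 144.   7.]
shallow_c 0.57 [365, 148] [496. 299.  30.]
shallow_c 0.29 [346, 180] [549. 142.  10.]
rack 0.56 [256, 217] [ 520. -147.   28.]
guard_hinge 0.6 [226, 235] [ 548. -247.   50.]
guard_edge 0.55 [184, 222] [ 511. -311.  101.]
tumbler 0.9 [380, 226] [748.  12.  23.]
bowl 0.69 [425, 191] [752. 202.  27.]
side [ 254. -940.  883.] [ 0.28  0.71 -0.64]
bottom_c 0.57 [289, 243] [ 468. -145.   61.]
deep_c 0.94 [294, 184] [579. 135.  18.]
shallow_c 0.65 [254, 159] [500. 318.  20.]
rack 0.83 [294, 251] [ 479. -152.   34.]
rack 0.4 [325, 159] [706. 186.  42.]
guard_hinge 0.77 [311, 269] [ 500. -214.   18.]
guard_edge 0.55 [291, 242] [ 473. -148.   66.]
tumbler 0.84 [351, 192] [716.  13.  28.]
bowl 0.64 [326, 157] [711. 188.  50.]
sauce 0.69 [409, 248] [ 748. -270.   45.]
sauce 0.19 [323, 157] [700. 190.  51.]
```

View pics/scene.png

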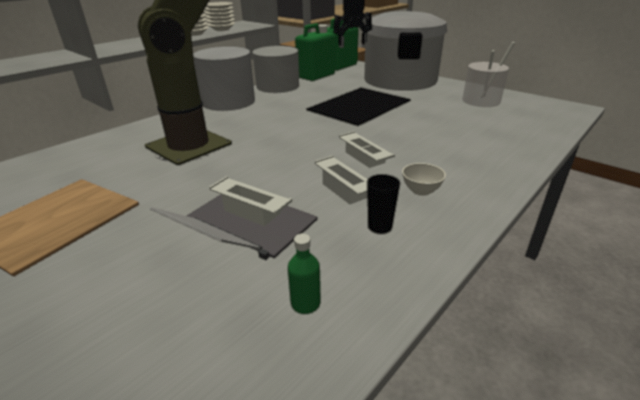

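View pics/side.png

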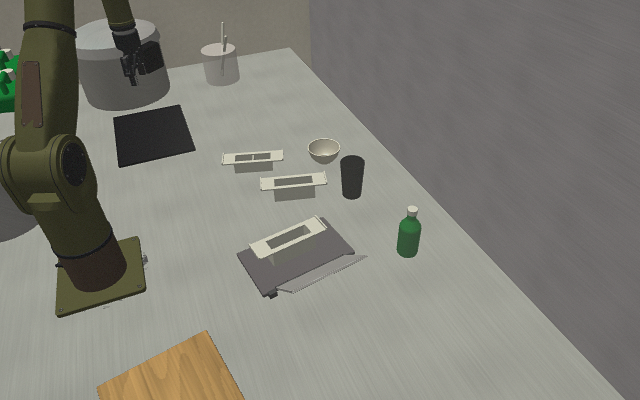

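The side view shows the bottom tray at (288,240) on the board, the deep one at (293,183), the shallow divided one at (252,158), and the guard folded outwards along (320,275). Next I fit the rims from depth.

```bash
cat > h.py <<'E'
from rig import monitor, eyes, arm, spotter
import cv2,numpy as np
def cloud(c,im=None,d=None):
    m=eyes.camera_model(c)
    if d is None: im,d=eyes.get_image(c)
    R=np.array(m['R']);t=np.array(m['t']);K=np.array(m['camera_matrix'])
    v,u=np.mgrid[:400,:640]
    P=np.stack([u,v,np.ones_like(u)],-1)@np.linalg.inv(K).T*d[...,None]
    P=(P-t)@R; P[d==0]=np.nan
    return im,P
def rect(Q):
    (c,s,a)=cv2.minAreaRect(Q[:,:2].astype(np.float32))
    if s[0]<s[1]: s=s[::-1]; a+=90
    return np.round(c,1),np.round(s,1),round((a+90)%180-90,1)
E
python3 - <<'E'
from h import *
for c in ['side','scene']:
    f=np.load(f'/tmp/{c}.npz'); im,P=cloud(c,f['im'],f['d'])
    for n,lo in [('bottom_c',50),('deep_c',40),('shallow_c',30)]:
      eyes_ok=None
      for r in spotter.masks_of(c,n)[:3]:
        g=r['region']; Q=P[g]; Q=Q[~np.isnan(Q[:,0])]
        top=np.percentile(Q[:,2],90)
        T=Q[Q[:,2]>top-9]
        print(c,n,round(r['p'],2),r['bbox'],len(Q),'ztop',top.round(1),*rect(T), 'med',np.median(T,0).round(1))
for c in ['side','scene']:
    for n in ['guard','rack','tumbler','bowl','sauce']:
      f=np.load(f'/tmp/{c}.npz'); im,P=cloud(c,f['im'],f['d'])
      for r in spotter.masks_of(c,n)[:2]:
        Q=P[r['region']];Q=Q[~np.isnan(Q[:,0])]
        print(c,n,round(r['p'],2),r['bbox'],'z',np.percentile(Q[:,2],[5,50,95]).round(),*rect(Q))
E
```

```text
side bottom_c 0.84 [250.1, 214.2, 328.2, 269.0] 1988 ztop 64.0 [ 473.7 -124.7] [201.7  65.2] 9.4 med [ 469.8 -129.9   62.3]
side bottom_c 0.54 [275.3, 256.5, 368.0, 294.2] 1161 ztop 102.0 [ 511.1 -308. ] [199.2  17.8] 8.6 med [ 505.  -311.1  101.2]
side deep_c 0.62 [261.1, 169.2, 327.9, 204.1] 1352 ztop 52.1 [567.9 108.5] [199.4  71.4] -15.5 med [566.9 104.8  50.3]
side deep_c 0.31 [240.1, 216.2, 367.9, 299.3] 3869 ztop 84.9 [ 508.2 -298.2] [196.7  35.8] 9.3 med [ 499.7 -304.2   98.6]
side shallow_c 0.64 [261.7, 172.8, 326.3, 203.2] 1337 ztop 52.1 [567.8 108.1] [199.  71.] -15.8 med [566.  105.1  50.3]
side shallow_c 0.59 [224.8, 147.5, 285.0, 174.6] 1052 ztop 42.6 [492.  300.5] [198.6  69.8] -17.5 med [490.  296.5  40.5]
side shallow_c 0.25 [238.3, 215.2, 368.8, 294.1] 3832 ztop 84.9 [ 508.2 -298.1] [196.7  35.8] 9.3 med [ 503.2 -303.9   98.4]
scene bottom_c 0.58 [208.3, 174.7, 294.0, 229.6] 2108 ztop 61.0 [ 474.1 -124.6] [203.1  63.5] 9.3 med [ 478.1 -130.9   59.9]
scene deep_c 0.69 [316.3, 155.4, 365.2, 202.4] 1471 ztop 49.0 [569.1 108.4] [201.1  63.2] -16.2 med [559.8 103.6  48. 
[... 782 characters left out ...]
4] [195.5  54.6] 69.2
scene guard 0.84 [151.1, 206.8, 261.2, 250.8] z [ 10.  68. 101.] [ 431.8 -273.5] [352.7 109.8] 8.7
scene rack 0.67 [150.4, 194.7, 317.3, 261.8] z [ 8. 10. 98.] [ 536.6 -186.8] [354.9 264.9] 21.5
scene tumbler 0.8 [368.1, 175.3, 401.7, 233.9] z [ 10.  85. 117.] [731.5  36.1] [72.6 67.7] -53.2
scene tumbler 0.66 [402.3, 164.9, 445.5, 197.2] z [11. 37. 53.] [704.2 283.9] [211.4 107.3] -68.2
scene bowl 0.87 [402.3, 162.1, 445.8, 197.7] z [11. 37. 53.] [706.1 277.6] [197.3 112.6] -65.3
scene bowl 0.2 [148.6, 193.6, 317.5, 262.8] z [ 8. 10. 98.] [ 436.5 -195.4] [386.3 264.8] 9.2
scene sauce 0.68 [288.1, 236.9, 320.0, 317.2] z [  6.  78. 147.] [ 715.8 -197.7] [186.  64.] -47.5
```

```bash
cat >> h.py <<'E'
def shift(*targets):
    """targets (x,y,z,trayyaw): tool-frame shift in cm and turn in rad from present pose"""
    s=monitor.get_state(); p=np.array(s['ee_pos']); y=np.radians(s['eef_rot'][2])
    print('t',round(s['clock'],2),'at',p.round(1),np.round(s['eef_rot'],1),'gap',round(s['finger_gap'],1),'F',np.round(s['ft_force'],1))
    R=np.array([[np.cos(y),np.sin(y),0],[np.sin(y),-np.cos(y),0],[0,0,-1]])
    for q in targets:
        w=(np.radians(q[3]+180)-y+np.pi)%(2*np.pi)-np.pi
        print(q,(R.T@(np.array(q[:3])-p)/10).round(2),round(-w,3))
E
python3 - <<'E'
from h import *
shift((568.5,107,256,-15.9),(568.5,107,200,-15.9),(568.5,107,120,-15.9))
E
```

```text
t 1.8 at [212.4 587.8 256.3] [180.   -0.  160.1] gap 85.3 F [-0.8 -1.1 -0.2]
(568.5, 107, 256, -15.9) [-4.983e+01 -3.312e+01  3.000e-02] -0.069
(568.5, 107, 200, -15.9) [-49.83 -33.12   5.63] -0.069
(568.5, 107, 120, -15.9) [-49.83 -33.12  13.63] -0.069
```

Call:
apply_moves(commands="-1 -49.8 -33.1 0 -0.07; -1 -49.8 -33.1 0 -0.07; -1 -49.8 -33.1 0 -0.07; -1 -49.8 -33.1 0 -0.07; -1 -49.8 -33.1 0 -0.07; -1 -49.8 -33.1 0 -0.07; -1 -49.8 -33.1 0 -0.07; -1 -49.8 -33.1 0 -0.07; -1 -49.8 -33.1 0 -0.07; -1 -49.8 -33.1 0 -0.07")

```text
clock: 2.63
ee_pos: [461.4, 251.2, 256.5]
eef_rot: [180.0, 0.0, 164.1]
ft_force: [1.3, 0.0, -0.0]
finger_gap: 85.4
grip_force: 0.0
```

```bash
python3 - <<'E'
from h import *
shift((568.5,107,220,-15.9))
E
```

```text
t 2.63 at [461.4 251.2 256.5] [180.    0.  164.1] gap 85.4 F [ 1.3  0.  -0. ]
(568.5, 107, 220, -15.9) [-14.24 -10.95   3.65] 0.001
```

Call:
apply_moves(commands="-1 -14.2 -10.9 3.6 0; -1 -14.2 -10.9 3.6 0; -1 -14.2 -10.9 3.6 0; -1 -14.2 -10.9 3.6 0; -1 -14.2 -10.9 3.6 0; -1 -14.2 -10.9 3.6 0; -1 -14.2 -10.9 3.6 0; -1 -14.2 -10.9 3.6 0")

```text
clock: 3.3
ee_pos: [566.6, 111.0, 220.5]
eef_rot: [179.9, -0.0, 164.3]
ft_force: [-0.1, 0.6, -0.0]
finger_gap: 85.2
grip_force: 0.0
```

```bash
python3 - <<'E'
from h import *
shift((568.5,107,36,-15.9))
im,P=cloud('wrist'); cv2.imwrite('pics/w1.png',im[:,:,::-1])
for n in ['deep_c','shallow_c']:
  for r in spotter.masks_of('wrist',n)[:2]:
    Q=P[r['region']];Q=Q[~np.isnan(Q[:,0])]; top=np.percentile(Q[:,2],90)
    print(n,r['p'],r['bbox'],top,*rect(Q[Q[:,2]>top-6]))
E
```

```text
t 3.3 at [566.6 111.  220.5] [179.9  -0.  164.3] gap 85.2 F [-0.1  0.6 -0. ]
(568.5, 107, 36, -15.9) [-0.3  -0.34 18.45] 0.003
deep_c 0.72 [284.8, 82.2, 352.3, 284.4] 51.041912920143034 [568.6 111. ] [200.3  60.2] -15.0
shallow_c 0.71 [284.8, 83.4, 353.3, 284.4] 51.03889671323273 [568.6 111. ] [200.3  60.2] -15.0
shallow_c 0.59 [442.3, 0.1, 545.1, 165.3] 40.65738885133766 [519.3 293.7] [145.7  61.8] -17.0
```

View pics/w1.png

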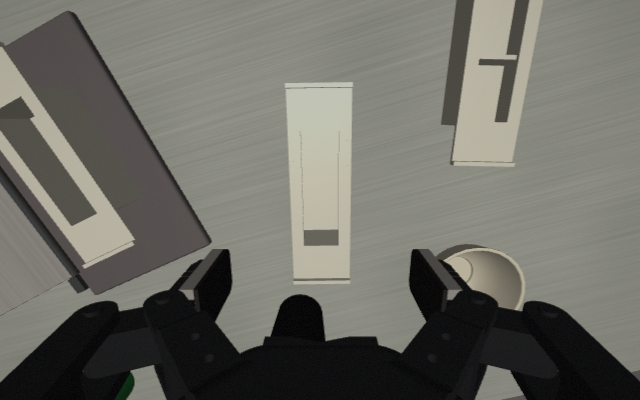

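The wrist view shows the deep tray centred at (320,183), the bottom tray at left, and the divided tray at upper right. The arm was still settling, so I repeat the fit.

```bash
python3 - <<'E'
from h import *
for i in range(2):
  im,P=cloud('wrist')
  for r in spotter.masks_of('wrist','deep_c')[:1]:
    Q=P[r['region']];Q=Q[~np.isnan(Q[:,0])]; top=np.percentile(Q[:,2],90)
    print(r['p'],r['bbox'],top,*rect(Q[Q[:,2]>top-6]))
shift((568.5,108,36,-15.5),(568.5,108,90,-15.5))
E
```

```text
0.74 [285.1, 83.4, 355.5, 285.4] 51.00895151943956 [568.8 110.9] [200.8  60.2] -15.0
0.8 [282.9, 82.4, 356.0, 285.4] 51.02926037963876 [568.8 111. ] [200.6  60.1] -15.0
t 3.65 at [566.9 110.1 220.5] [180.    0.  164.2] gap 85.5 F [-0.3 -0.1  0.4]
(568.5, 108, 36, -15.5) [-0.21 -0.16 18.45] -0.005
(568.5, 108, 90, -15.5) [-0.21 -0.16 13.05] -0.005
```

Call:
apply_moves(commands="-1 -0.2 0 6 -0.015; -1 -0.2 0 10 -0.015; -1 -0.2 0 14 -0.015; -1 -0.2 0 17 -0.015; -1 -0.2 0 18.4 -0.015; -1 -0.2 0 18.4 -0.015; -1 -0.2 0 18.4 -0.015; -1 -0.2 0 18.4 -0.015; 0.2 -0.2 0 18.4 -0.015; 1 -0.2 0 18.4 -0.015", newtons=50)

```text
clock: 4.48
ee_pos: [570.5, 109.1, 38.2]
eef_rot: [179.9, 0.2, 165.0]
ft_force: [0.3, -0.5, 0.3]
finger_gap: 64.0
grip_force: 0.0
```

Call:
apply_moves(commands="1 0 0 0 0; 1 0 0 0 0; 1 0 0 0 0; 1 0 0 0 0; 1 0 0 0 0; 1 0 0 0 0")

```text
clock: 4.98
ee_pos: [570.5, 109.3, 38.4]
eef_rot: [179.9, 0.2, 165.0]
ft_force: [0.5, -0.4, 6.3]
finger_gap: 59.2
grip_force: 55.6
```

```bash
python3 - <<'E'
from h import *
shift((568.5,108,36,-15.5))
E
```

```text
t 4.98 at [570.5 109.3  38.4] [179.9   0.2 165. ] gap 59.2 F [ 0.5 -0.4  6.3]
(568.5, 108, 36, -15.5) [ 0.16 -0.18  0.24] 0.009
```

Call:
apply_moves(commands="1 0 0 -3 0; 1 0 0 -6 0; 1 0 0 -9 0; 1 0 0 -11 0; 1 0 0 -11 0; 1 0 0 -11 0")

```text
clock: 5.48
ee_pos: [569.8, 108.7, 147.8]
eef_rot: [179.9, 0.2, 165.0]
ft_force: [0.3, -0.2, -3.4]
finger_gap: 59.4
grip_force: 56.4
```

```bash
python3 - <<'E'
from h import *
shift((501.6,-119.8,145,9.3))
E
```

```text
t 5.48 at [569.8 108.7 147.8] [179.9   0.2 165. ] gap 59.4 F [ 0.3 -0.2 -3.4]
(501.6, -119.8, 145, 9.3) [  0.66 -23.84   0.28] -0.424
```

Call:
apply_moves(commands="1 0.2 -3 0 -0.06; 1 0.3 -6.5 0 -0.14; 1 0.4 -10 0 -0.22; 1 0.5 -13.5 0 -0.3; 1 0.6 -17 0 -0.36; 1 0.7 -20 0 -0.4; 1 0.7 -22.5 0 -0.424; 1 0.7 -23.8 0 -0.424; 1 0.7 -23.8 0 -0.424; 1 0.7 -23.8 0 -0.424")

```text
clock: 6.32
ee_pos: [499.8, -119.7, 145.2]
eef_rot: [179.9, -0.1, -170.8]
ft_force: [0.1, 0.5, -2.7]
finger_gap: 59.5
grip_force: 56.2
```

```bash
python3 - <<'E'
from h import *
im,P=cloud('wrist'); cv2.imwrite('pics/w2.png',im[:,:,::-1])
for c in ['side','scene','side']:
  im,P=cloud(c)
  for r in spotter.masks_of(c,'deep_c')[:2]:
    Q=P[r['region']];Q=Q[Q[:,2]>20]; top=np.percentile(Q[:,2],90)
    print(c,r['p'],r['bbox'],top,*rect(Q[(Q[:,2]>top-6)&(Q[:,2]<top+8)]))
shift((501.6,-119.8,102,9.3))
E
```

```text
side 0.59 [252.6, 182.3, 334.2, 238.4] 159.1034887082365 [ 499.  -119.2] [201.8  63.5] 9.6
side 0.71 [253.6, 183.4, 338.0, 237.6] 160.0214643473489 [ 498.8 -118.4] [199.9  65.5] 9.8
t 6.67 at [ 501.  -118.2  146.2] [ 180.     0.  -170.6] gap 59.6 F [ 0.5 -0.1 -2.5]
(501.6, -119.8, 102, 9.3) [-0.03 -0.17  4.42] 0.002
```

View pics/w2.png

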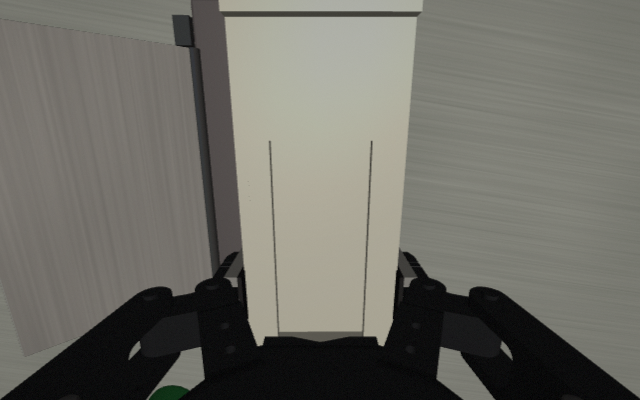

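The wrist view shows the held deep tray straight between the pads, with the guard at left. The side fit agrees with the TCP, so I lower the tray.

Call:
apply_moves(commands="1 0 -0.15 1.5 0; 1 0 -0.15 2.5 0; 1 0 -0.15 3.3 0; 1 0 -0.15 3.8 0; 1 0 -0.15 4.2 0; 1 0 -0.15 4.3 0; 1 0 -0.15 4.3 0; 1 0 -0.15 4.3 0")

```text
clock: 7.33
ee_pos: [501.2, -120.7, 103.5]
eef_rot: [-180.0, 0.0, -170.7]
ft_force: [0.3, -0.4, -3.3]
finger_gap: 59.4
grip_force: 56.3
```

Call:
apply_moves(commands="1 0 0 0.1 0; 1 0 0 0.1 0; 1 0 0 0.2 0; 1 0 0 0.2 0; 1 0 0 0.2 0")

```text
clock: 7.75
ee_pos: [501.0, -120.8, 101.3]
eef_rot: [180.0, 0.0, -170.7]
ft_force: [0.0, 0.9, -3.6]
finger_gap: 59.1
grip_force: 56.3
```

Call:
apply_moves(commands="1 0 0 0.05 0; 1 0 0 0.1 0; 1 0 0 0.1 0; 1 0 0 0.1 0")

```text
clock: 8.08
ee_pos: [501.0, -120.8, 100.5]
eef_rot: [-180.0, 0.0, -170.7]
ft_force: [-1.3, -0.6, 0.6]
finger_gap: 59.0
grip_force: 56.5
```

Call:
apply_moves(commands="0.4 0 0 0 0; 0 0 0 0 0; -1 0 0 0 0; -1 0 0 0 0; -1 0 0 0 0; -1 0 0 0 0")

```text
clock: 8.58
ee_pos: [501.1, -120.8, 100.3]
eef_rot: [180.0, 0.0, -170.7]
ft_force: [-0.4, -0.8, 0.8]
finger_gap: 85.7
grip_force: 0.0
```

Call:
apply_moves(commands="-1 0 0 -2 0; -1 0 0 -5 0; -1 0 0 -9 0; -1 0 0 -13 0; -1 0 0 -15 0; -1 0 0 -15 0; -1 0 0 -15 0")

```text
clock: 9.17
ee_pos: [501.5, -121.0, 251.3]
eef_rot: [-179.9, 0.1, -170.7]
ft_force: [0.0, -0.3, -0.7]
finger_gap: 85.5
grip_force: 0.0
```

```bash
cat >> h.py <<'E'
def fit(c,n,lo,hi,k=1):
    im,P=cloud(c)
    for r in spotter.masks_of(c,n)[:k]:
        Q=P[r['region']];Q=Q[(Q[:,2]>lo)&(Q[:,2]<hi)]
        if len(Q)>20: print(c,n,round(r['p'],2),len(Q),np.median(Q[:,2]).round(1),*rect(Q))
E
python3 - <<'E'
from h import *
for c in ['wrist','side','scene']: fit(c,'deep_c',105,120,2)
for c in ['side','scene','wrist']: fit(c,'bottom_c',53,70,2)
fit('side','shallow_c',34,48,2)
shift((493.5,298,220,-17))
im,P=cloud('side');cv2.imwrite('pics/s2.png',im[:,:,::-1])
E
```

```text
wrist deep_c 0.55 10272 112.1 [ 498.7 -121. ] [199.4  60.3] 9.2
scene deep_c 0.87 1046 110.1 [ 499.  -122.7] [202.4  62.7] 9.2
side bottom_c 0.96 427 62.1 [ 474.3 -128.2] [203.3  62.6] 6.8
scene bottom_c 0.88 412 60.0 [ 472.8 -125.2] [203.2  63.2] 9.6
wrist bottom_c 0.63 1389 62.2 [ 383.5 -139. ] [60.1 17.6] -80.9
side shallow_c 0.74 476 40.6 [484.9 301.2] [184.7  67.2] -17.8
t 9.87 at [ 501.  -120.8  250.2] [ 180.    -0.  -170.7] gap 85.4 F [ 0.8  0.9 -0.3]
(493.5, 298, 220, -17) [-6.03 41.45  3.02] 0.459
```

View pics/s2.png

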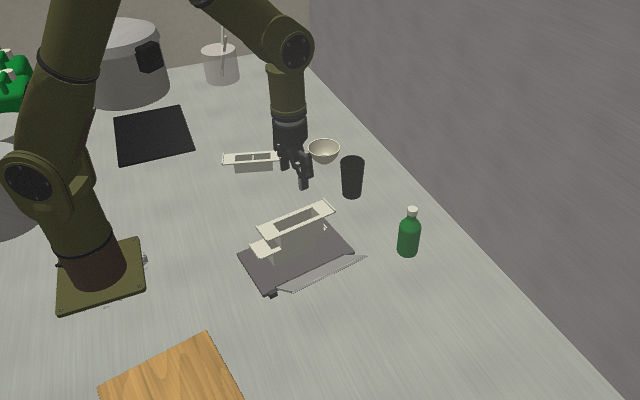

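The side view shows the deep tray stepped onto the far lip at (295,220). The measured offset is about 26 mm along and -1 mm across. Next is the shallow tray.

Call:
apply_moves(commands="-1 -0.6 4 0 0.05; -1 -1.2 8.2 0 0.1; -1 -1.8 12.4 0 0.15; -1 -2.4 16.5 0 0.2; -1 -3 20.7 0 0.25; -1 -3.6 24.8 0 0.3; -1 -4.2 29 0.5 0.35; -1 -4.9 33.1 1 0.4; -1 -5.5 37.3 2 0.44; -1 -6 41.4 3 0.46")

```text
clock: 10.75
ee_pos: [493.5, 294.2, 221.7]
eef_rot: [179.9, 0.1, 162.8]
ft_force: [0.8, 0.2, -0.3]
finger_gap: 85.4
grip_force: 0.0
```

Call:
apply_moves(commands="-1 0 0 0 0; -1 0 0 0 0; -1 0 0 0 0; -1 0 0 0 0")

```text
clock: 11.08
ee_pos: [494.1, 289.9, 221.7]
eef_rot: [-179.9, 0.0, 162.8]
ft_force: [0.1, -0.5, -0.1]
finger_gap: 85.5
grip_force: 0.0
```

```bash
python3 - <<'E'
from h import *
fit('wrist','shallow_c',33,50,2);fit('wrist','shallow_c',33,50,1)
shift((493,298,36,-17))
E
```

```text
wrist shallow_c 0.65 7997 40.1 [493.2 301.7] [200.3  60.1] -17.0
wrist shallow_c 0.64 7985 40.1 [493.4 301.5] [200.2  60.1] -17.0
t 11.28 at [494.2 290.4 222. ] [-180.     0.   162.8] gap 85.5 F [-0.8 -0.1  0.2]
(493, 298, 36, -17) [ 0.33  0.69 18.6 ] -0.003
```

```bash
python3 - <<'E'
from h import *
shift((493,300.7,33,-17))
E
```

```text
t 11.28 at [494.2 290.4 222. ] [-180.     0.   162.8] gap 85.5 F [-0.8 -0.1  0.2]
(493, 300.7, 33, -17) [ 0.41  0.95 18.9 ] -0.003
```

Call:
apply_moves(commands="-1 0.4 0.9 4 0; -1 0.4 0.9 8 0; -1 0.4 0.9 12 0; -1 0.4 0.9 15 0; -1 0.4 0.9 17.5 0; -1 0.4 0.9 18.9 0; -1 0.4 0.9 18.9 0; -1 0.4 0.9 18.9 0; -1 0.4 0.9 18.9 0")

```text
clock: 12.03
ee_pos: [493.3, 301.8, 33.8]
eef_rot: [179.9, 0.1, 162.9]
ft_force: [0.1, -0.2, 0.4]
finger_gap: 85.4
grip_force: 0.0
```

Call:
apply_moves(commands="0.2 0 0 0 0; 1 0 0 0 0; 1 0 0 0 0; 1 0 0 0 0; 1 0 0 0 0; 1 0 0 0 0; 1 0 0 0 0; 1 0 0 0 0", newtons=50)

```text
clock: 12.7
ee_pos: [493.1, 301.9, 34.2]
eef_rot: [179.9, 0.1, 162.9]
ft_force: [-0.6, -0.9, 5.6]
finger_gap: 59.0
grip_force: 55.4
```

```bash
python3 - <<'E'
from h import *
shift((493.3,300.7,33,-17))
E
```

```text
t 12.7 at [493.1 301.9  34.2] [1.799e+02 1.000e-01 1.629e+02] gap 59.0 F [-0.6 -0.9  5.6]
(493.3, 300.7, 33, -17) [-0.05 -0.11  0.12] -0.001
```

Call:
apply_moves(commands="1 0 0 -3 0; 1 0 0 -6.5 0; 1 0 0 -10 0; 1 0 0 -13.5 0; 1 0 0 -17 0; 1 0 0 -18.5 0; 1 0 0 -18.5 0; 1 0 0 -18.5 0; 1 0 0 -18.5 0")

```text
clock: 13.45
ee_pos: [491.5, 300.6, 216.5]
eef_rot: [-179.9, -0.1, 162.9]
ft_force: [0.2, -0.8, -3.5]
finger_gap: 59.1
grip_force: 56.0
```

```bash
python3 - <<'E'
from h import *
shift((473.4,-125.3,200,9.2))
E
```

```text
t 13.45 at [491.5 300.6 216.5] [-1.799e+02 -1.000e-01  1.629e+02] gap 59.1 F [ 0.2 -0.8 -3.5]
(473.4, -125.3, 200, 9.2) [-10.76 -41.25   1.65] -0.458
```

Call:
apply_moves(commands="1 -0.7 -2.5 0 -0.03; 1 -1.6 -6 0 -0.08; 1 -2.5 -9.5 0 -0.13; 1 -3.4 -13 0 -0.18; 1 -4.3 -16.5 0 -0.23; 1 -5.2 -20 0 -0.28; 1 -6.1 -23.5 0 -0.32; 1 -7 -27 0 -0.36; 1 -7.9 -30.2 0 -0.4; 1 -8.6 -33 0 -0.42")

```text
clock: 14.28
ee_pos: [476.1, -42.0, 215.8]
eef_rot: [180.0, -0.2, -173.0]
ft_force: [0.8, 0.1, -2.1]
finger_gap: 59.2
grip_force: 55.8
```

Call:
apply_moves(commands="1 0 0 0 0; 1 0 0 0 0; 1 0 0 0 0")

```text
clock: 14.53
ee_pos: [477.2, -38.4, 216.6]
eef_rot: [179.9, -0.1, -173.0]
ft_force: [-0.5, 0.4, -1.6]
finger_gap: 59.3
grip_force: 55.8
```

```bash
python3 - <<'E'
from h import *
shift((473.4,-125.3,200,9.2),(473.4,-125.3,160,9.2))
E
```

```text
t 14.53 at [477.2 -38.4 216.6] [ 1.799e+02 -1.000e-01 -1.730e+02] gap 59.3 F [-0.5  0.4 -1.6]
(473.4, -125.3, 200, 9.2) [ 1.44 -8.58  1.66] -0.038
(473.4, -125.3, 160, 9.2) [ 1.44 -8.58  5.66] -0.038
```

Call:
apply_moves(commands="1 0.5 -3 0 -0.01; 1 1 -6 0 -0.03; 1 1.4 -8 1 -0.038; 1 1.4 -8.6 2 -0.038; 1 1.4 -8.6 3.2 -0.038; 1 1.4 -8.6 4 -0.038; 1 1.4 -8.6 4 -0.038; 1 1.4 -8.6 4 -0.038; 1 1.4 -8.6 4 -0.038")

```text
clock: 15.28
ee_pos: [474.9, -124.8, 177.9]
eef_rot: [180.0, 0.0, -170.7]
ft_force: [-0.1, 0.7, -2.1]
finger_gap: 59.1
grip_force: 55.7
```

```bash
python3 - <<'E'
from h import *
for c in ['side','scene']: fit(c,'shallow_c',165,195,2)
for c in ['side','scene']: fit(c,'deep_c',105,120,2)
shift((473.4,-125.3,150,9.2))
E
```

```text
side shallow_c 0.9 1132 183.5 [ 475.3 -126.4] [201.6  63.7] 9.6
scene shallow_c 0.83 1023 181.2 [ 475.6 -127.4] [201.9  63.6] 9.0
side deep_c 0.67 745 112.4 [ 499.3 -122.9] [202.6  66.7] 9.0
scene deep_c 0.7 802 110.1 [ 501.1 -121.8] [199.5  63.7] 8.5
t 15.68 at [ 474.4 -126.2  177.8] [-180.     0.  -170.8] gap 59.3 F [-0.3 -0.8 -2.3]
(473.4, -125.3, 150, 9.2) [0.09 0.11 2.78] -0.0
```

Call:
apply_moves(commands="1 0.1 0.1 1 0; 1 0.1 0.1 1.8 0; 1 0.1 0.1 2.4 0; 1 0.1 0.1 2.7 0; 1 0.1 0.1 2.9 0; 1 0.1 0.1 2.9 0; 1 0.1 0.1 2.9 0; 1 0.1 0.1 3 0; 1 0.1 0.1 3.05 0; 1 0.1 0.1 3.1 0")

```text
clock: 16.52
ee_pos: [473.4, -125.4, 146.8]
eef_rot: [-180.0, 0.0, -170.8]
ft_force: [-0.1, -0.3, -2.2]
finger_gap: 59.1
grip_force: 55.9
```

Call:
apply_moves(commands="1 0 0 0.05 0; 1 0 0 0.05 0; 1 0 0 0.05 0; 1 0 0 0.05 0")

```text
clock: 16.85
ee_pos: [473.3, -125.4, 146.2]
eef_rot: [-180.0, 0.0, -170.8]
ft_force: [0.1, -0.1, -0.6]
finger_gap: 59.2
grip_force: 55.9
```

Call:
apply_moves(commands="1 0 0 0.04 0; 1 0 0 0.04 0; 0.4 0 0 0.04 0; 0 0 0 0.04 0; -1 0 0 0.04 0; -1 0 0 0.04 0; -1 0 0 0.04 0; -1 0 0 0.04 0")

```text
clock: 17.52
ee_pos: [473.3, -125.3, 145.6]
eef_rot: [180.0, 0.0, -170.8]
ft_force: [-0.0, 0.1, -0.1]
finger_gap: 85.6
grip_force: 0.0
```

Call:
apply_moves(commands="-1 0 0 -1 0; -1 0 0 -3 0; -1 0 0 -6 0; -1 0 0 -9 0; -1 0 0 -12 0; -1 0 0 -12 0; -1 0 0 -12 0; -1 0 0 -12 0")

```text
clock: 18.18
ee_pos: [472.7, -125.6, 265.3]
eef_rot: [-180.0, -0.1, -170.8]
ft_force: [-0.1, -0.2, -0.1]
finger_gap: 85.4
grip_force: 0.0
```

```bash
python3 - <<'E'
from h import *
for c in ['wrist','scene']: fit(c,'shallow_c',145,165,1)
for c in ['side','scene']: fit(c,'deep_c',105,120,1)
for c in ['side','scene']: fit(c,'bottom_c',53,70,1)
for c in ['side','scene']:
    im,P=cloud(c)
    for r in spotter.masks_of(c,'guard')[:1]:
        Q=P[r['region']];Q=Q[~np.isnan(Q[:,0])];a=np.radians(9.3)
        L=np.c_[(Q[:,:2]-[474,-124.5])@np.array([[np.cos(a),-np.sin(a)],[np.sin(a),np.cos(a)]]),Q[:,2]]
        m=(abs(L[:,0])<120)&(L[:,2]>18); L=L[m]
        for lo in range(20,110,20):
            g=L[(L[:,2]>=lo)&(L[:,2]<lo+20)]; print(lo,len(g),np.median(g,0).round(1),g[:,0].min().round(),g[:,0].max().round())
    cv2.imwrite(f'pics/{c}3.png',im[:,:,::-1])
shift((474,-125,300,9.2))
print(np.round(monitor.get_state()['joint_positions'],1))
E
```

```text
wrist shallow_c 0.81 12777 152.1 [ 473.6 -125.1] [200.8  60.1] 9.2
scene shallow_c 0.87 1035 150.0 [ 473.6 -126.2] [203.2  63.8] 8.9
side deep_c 0.92 336 112.1 [ 500.2 -135.5] [199.3  40.6] 11.1
scene deep_c 0.9 431 110.1 [ 521.1 -120.3] [158.5  60.6] 9.9
side bottom_c 0.63 448 62.0 [ 472.9 -126.9] [199.4  63. ] 8.2
scene bottom_c 0.67 339 60.0 [ 474.7 -126. ] [201.2  60.7] 9.7
20 177 [  -1.1 -108.2   29.5] -92.0 99.0
40 178 [   0.9 -131.1   50.1] -93.0 106.0
60 193 [  -3.5 -153.1   70.1] -93.0 105.0
80 247 [  -2.2 -177.1   92. ] -93.0 106.0
100 201 [   0.9 -191.5  102.3] -93.0 104.0
20 137 [  32.  -112.6   29.9] -91.0 109.0
40 151 [  30.4 -134.8   50.3] -90.0 108.0
60 174 [  39.8 -157.5   70.5] -91.0 108.0
80 322 [  25.2 -187.1   96.8] -90.0 108.0
100 113 [  22.6 -192.   100.7] -86.0 109.0
t 18.98 at [ 473.2 -125.3  265.8] [ 180.     0.  -170.8] gap 85.5 F [ 0.4  0.  -0.4]
(474, -125, 300, 9.2) [-0.08  0.02 -3.42] -0.0
[ 30.6  31.3 -32.8 111.2  23.7  44.3  83.4]
```

View pics/side3.png

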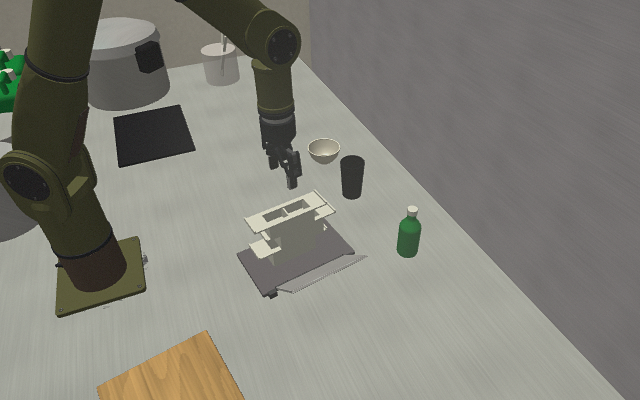

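The side view shows all three trays stacked and stepped at (290,215). The guard leans outwards at about 41°, with its edge at local (y,z) = (-192,101). Next I close the gripper, turn it 90° and go outside the guard.

Call:
apply_moves(commands="1 -0.1 -2 0 -0.12; 1 -0.2 -5 0 -0.24; 1 -0.3 -8 0 -0.36; 1 -0.4 -11 0 -0.48; 1 -0.5 -14 0 -0.6; 1 -0.5 -17 0 -0.72; 1 -0.5 -19.5 0 -0.84; 1 -0.5 -22 0 -0.96; 1 -0.5 -22.5 0 -1.08; 1 -0.5 -22.5 0 -1.2")

```text
clock: 19.82
ee_pos: [512.4, -348.9, 263.7]
eef_rot: [179.6, -0.3, -104.7]
ft_force: [1.3, 2.9, -2.0]
finger_gap: 0.3
grip_force: 0.0
```

Call:
apply_moves(commands="1 0 0 0 -0.12; 1 0 0 0 -0.24; 1 0 0 0 -0.37; 1 0 0 0 -0.37; 1 0 0 0 -0.37; 1 0 0 0 -0.37")

```text
clock: 20.32
ee_pos: [499.5, -291.9, 234.6]
eef_rot: [-179.8, -2.0, -85.8]
ft_force: [0.7, 0.0, -0.2]
finger_gap: -0.2
grip_force: 0.0
```

```bash
python3 - <<'E'
from h import *
def W(x,y): a=np.radians(9.3); return (474+x*np.cos(a)-y*np.sin(a), -124.5+x*np.sin(a)+y*np.cos(a))
shift((*W(5,-222),95,99.3),(*W(5,-203),95,99.3),(*W(5,-109),130,99.3))
im,P=cloud('scene');cv2.imwrite('pics/sc4.png',im[:,:,::-1])
E
```

```text
t 20.32 at [ 499.5 -291.9  234.6] [-179.8   -2.   -85.8] gap -0.2 F [ 0.7  0.  -0.2]
(np.float64(514.8103268669802), np.float64(-342.7739499367944), 95, 99.3) [ 5.19 -1.15 13.96] -0.089
(np.float64(511.7398542660163), np.float64(-324.02369132506504), 95, 99.3) [ 3.3  -0.98 13.96] -0.089
(np.float64(496.5490950823004), np.float64(-231.2592539828252), 130, 99.3) [-6.07 -0.15 10.46] -0.089
```

View pics/sc4.png

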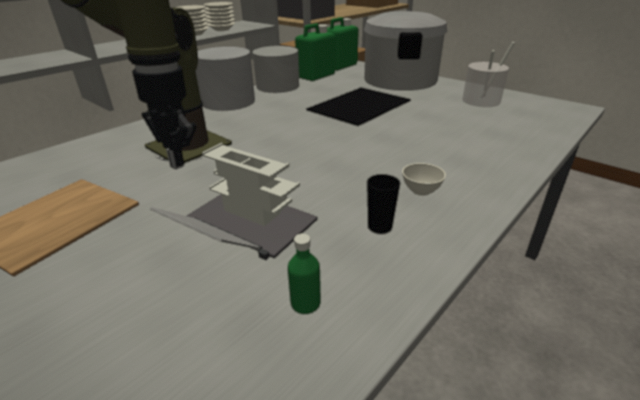

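The scene view shows the gripper at (170,145), above and short of the guard. The tool has strayed, probably from a joint limit.

```bash
python3 - <<'E'
from h import *
print(np.round(monitor.get_state()['joint_positions'],1))
E
```

```text
[ 63.2  60.8 -84.3  98.8  63.6  81.6 152.1]
```

Call:
apply_moves(commands="1 0 0 -1 0.12; 1 0 0 -2 0.24; 1 0 0 -3 0.36; 1 0 0 -3 0.48; 1 0 0 -3 0.6; 1 0 0 -3 0.72; 1 0 0 -3 0.84; 1 0 0 -3 0.96; 1 0 0 -3 1.08; 1 0 0 -3 1.2")

```text
clock: 21.2
ee_pos: [500.3, -292.3, 266.0]
eef_rot: [-177.9, -0.4, -155.1]
ft_force: [0.1, -0.1, -1.6]
finger_gap: -0.3
grip_force: 0.0
```

Call:
apply_moves(commands="1 0 0 0 0.12; 1 0 0 0 0.24; 1 0 0 0 0.36; 1 0 0 0 0.48; 1 0 0 0 0.6; 1 0 0 0 0.72; 1 0 0 0 0.84; 1 0 0 0 0.96; 1 0 0 0 1.08; 1 0 0 0 1.2")

```text
clock: 22.03
ee_pos: [500.4, -292.2, 266.1]
eef_rot: [-178.8, 1.8, 136.2]
ft_force: [-0.3, -0.2, -0.1]
finger_gap: 0.0
grip_force: 0.0
```

```bash
cat >> h.py <<'E'
def W(x,y): a=np.radians(9.3); return (round(474+x*np.cos(a)-y*np.sin(a),1), round(-124.5+x*np.sin(a)+y*np.cos(a),1))
E
python3 - <<'E'
from h import *
shift((*W(5,-222),260,-80.7),(*W(5,-222),95,-80.7))
print(np.round(monitor.get_state()['joint_positions'],1))
E
```

```text
t 22.03 at [ 500.4 -292.2  266.1] [-178.8    1.8  136.2] gap 0.0 F [-0.3 -0.2 -0.1]
(np.float64(514.8), np.float64(-342.8), 260, -80.7) [-4.54 -2.66  0.61] 0.645
(np.float64(514.8), np.float64(-342.8), 95, -80.7) [-4.54 -2.66 17.11] 0.645
[ 56.4  44.8 -58.7  97.3  44.9  63.1  29.7]
```

Call:
apply_moves(commands="1 -1.5 -1 0 0.12; 1 -3 -2 0 0.24; 1 -4.5 -2.7 0 0.36; 1 -4.5 -2.7 0 0.48; 1 -4.5 -2.7 0 0.6; 1 -4.5 -2.7 0 0.645; 1 -4.5 -2.7 0 0.645; 1 -4.5 -2.7 0 0.645; 1 -4.5 -2.7 0 0.645")

```text
clock: 22.78
ee_pos: [514.1, -342.0, 267.4]
eef_rot: [179.9, 2.1, 99.8]
ft_force: [-0.1, 0.0, -0.7]
finger_gap: -0.1
grip_force: 0.0
```

```bash
python3 - <<'E'
from h import *
shift((*W(5,-222),95,-80.7),(*W(5,-203),95,-80.7),(*W(5,-109),130,-80.7))
print(np.round(monitor.get_state()['joint_positions'],1))
E
```

```text
t 22.78 at [ 514.1 -342.   267.4] [179.9   2.1  99.8] gap -0.1 F [-0.1  0.  -0.7]
(np.float64(514.8), np.float64(-342.8), 95, -80.7) [-0.09  0.06 17.24] 0.008
(np.float64(511.7), np.float64(-324.0), 95, -80.7) [ 1.81  0.07 17.24] 0.008
(np.float64(496.5), np.float64(-231.3), 130, -80.7) [11.21  0.15 13.74] 0.008
[ 54.6  44.3 -49.4  90.7  39.1  62.1   4.3]
```

Call:
apply_moves(commands="1 0 0 4 0; 1 0 0 8 0; 1 0 0 12 0; 1 0 0 15 0; 1 0 0 17 0; 1 0 0 17 0; 1 0 0 17 0; 1 0 0 17 0")

```text
clock: 23.45
ee_pos: [516.2, -347.7, 98.6]
eef_rot: [179.8, 2.1, 99.7]
ft_force: [0.7, 0.2, 0.4]
finger_gap: -0.2
grip_force: 0.0
```

```bash
python3 - <<'E'
from h import *
shift((*W(5,-203),95,-80.7),(*W(5,-109),130,-80.7))
E
```

```text
t 23.45 at [ 516.2 -347.7   98.6] [179.8   2.1  99.7] gap -0.2 F [0.7 0.2 0.4]
(np.float64(511.7), np.float64(-324.0), 95, -80.7) [ 2.41 -0.04  0.36] 0.008
(np.float64(496.5), np.float64(-231.3), 130, -80.7) [11.81  0.03 -3.14] 0.008
```

Call:
apply_moves(commands="1 1 0 0 0; 1 2 0 0 0; 1 2.8 0 -0.2 0; 1 3.6 0 -0.5 0; 1 4.4 0 -0.8 0; 1 5.2 0 -1.1 0; 1 6 0 -1.4 0; 1 6.8 0 -1.7 0; 1 7.6 0 -2 0; 1 8 0 -2.2 0")

```text
clock: 24.28
ee_pos: [505.3, -274.8, 122.4]
eef_rot: [179.5, 3.0, 99.5]
ft_force: [-0.0, -11.6, 20.0]
finger_gap: 0.1
grip_force: 4.6
```

```bash
cat >> h.py <<'E'
def guard():
  for c in ['side','scene']:
    im,P=cloud(c); a=np.radians(9.3)
    L=np.concatenate([(P[...,:2]-[474,-124.5])@np.array([[np.cos(a),-np.sin(a)],[np.sin(a),np.cos(a)]]),P[...,2:]],-1)
    for r in spotter.masks_of(c,'guard')[:1]:
        g=L[r['region']]; g=g[(abs(g[:,0])<115)&(g[:,1]<-60)]
        for lo in range(20,150,20):
            k=g[(g[:,2]>=lo)&(g[:,2]<lo+20)]
            if len(k)>5: print(c,round(r['p'],2),lo,len(k),np.median(k,0).round(1))
  return im
E
python3 - <<'E'
from h import *
guard()
shift((*W(5,-109),130,-80.7))
E
```

```text
side 0.88 20 185 [ -13.6 -104.6   30. ]
side 0.88 40 190 [ -10.7 -111.7   49.9]
side 0.88 60 182 [ -17.2 -118.5   70. ]
side 0.88 80 202 [ -16.  -126.    90.1]
side 0.88 100 178 [ -32.1 -133.2  109.4]
side 0.88 120 224 [ -41.9 -139.6  133.5]
scene 0.94 20 276 [  26.6 -106.1   30. ]
scene 0.94 40 259 [  32.5 -113.1   50.3]
scene 0.94 60 251 [  41.9 -120.2   70.1]
scene 0.94 80 252 [  45.4 -127.1   90. ]
scene 0.94 100 246 [  49.7 -133.9  109.8]
scene 0.94 120 242 [  58.7 -140.1  130.3]
t 24.48 at [ 505.2 -273.8  122.6] [179.5   2.9  99.5] gap -0.0 F [-2.8 -9.4 26.7]
(np.float64(496.5), np.float64(-231.3), 130, -80.7) [ 4.34 -0.16 -0.74] 0.004
```

Call:
apply_moves(commands="1 -0.3 0 -0.5 0; 1 -0.3 0 -1.2 0; 1 -0.3 0 -1.8 0; 1 -0.3 0 -1.8 0; 1 0.3 0 -1.8 0; 1 1 0 -1.8 0; 1 1.5 0 -1.8 0; 1 2 0 -1.8 0; 1 2 0 -1.8 0")

```text
clock: 25.23
ee_pos: [498.0, -246.1, 133.5]
eef_rot: [179.9, 2.0, 99.9]
ft_force: [0.3, -1.7, 0.0]
finger_gap: -0.3
grip_force: 0.6
```

Call:
apply_moves(commands="1 0.4 0 0 0; 1 0.8 0 -0.1 0; 1 1.2 0 -0.2 0; 1 1.4 0 -0.2 0; 1 1.4 0 -0.2 0")

```text
clock: 25.65
ee_pos: [494.9, -232.7, 134.6]
eef_rot: [180.0, 2.0, 99.8]
ft_force: [0.2, -0.7, 1.3]
finger_gap: 0.0
grip_force: 0.3
```

```bash
python3 - <<'E'
from h import *
guard()
shift((*W(5,-109),130,-80.7))
E
```

```text
side 0.97 20 385 [  1.6 -98.8  30.2]
side 0.97 40 400 [  0.6 -98.8  49.8]
side 0.97 60 413 [  3.3 -98.8  69.7]
side 0.97 80 402 [ -5.9 -98.7  89.7]
side 0.97 100 380 [-13.2 -98.5 110.3]
side 0.97 120 340 [-22.8 -98.5 129. ]
side 0.97 140 137 [-41.2 -97.8 143.4]
scene 0.78 20 466 [ 15.9 -99.6  30. ]
scene 0.78 40 488 [ 20.4 -99.6  50.4]
scene 0.78 60 497 [ 16.3 -99.5  70.1]
scene 0.78 80 496 [ 26.  -99.5  89.1]
scene 0.78 100 437 [ 39.  -99.4 110.3]
scene 0.78 120 412 [ 45.9 -99.5 129.7]
scene 0.78 140 121 [ 48.8 -98.2 141.7]
t 25.85 at [ 494.7 -233.   134.6] [-180.     2.    99.8] gap 0.2 F [-0.4 -0.1  0.4]
(np.float64(496.5), np.float64(-231.3), 130, -80.7) [0.14 0.2  0.46] 0.008
```

The guard is exactly upright. I back the tool off, raise it and check.

Call:
apply_moves(commands="1 -0.5 0 0 0; 1 -2 0 0 0; 1 -4 0 0 0; 1 -6 0 0 0; 1 -7 0 -3 0; 1 -7 0 -6 0; 1 -7 0 -9 0; 1 -7 0 -9 0; 1 -7 0 -9 0; 1 -7 0 -9 0")

```text
clock: 26.68
ee_pos: [505.7, -299.9, 226.7]
eef_rot: [-180.0, 2.1, 99.7]
ft_force: [0.3, -0.7, -0.4]
finger_gap: 0.1
grip_force: 0.0
```

```bash
python3 - <<'E'
from h import *
for c in ['side','scene']: fit(c,'shallow_c',145,165,1)
fit('scene','deep_c',105,120,1);fit('scene','bottom_c',53,70,1)
im=guard();cv2.imwrite('pics/end.png',im[:,:,::-1])
shift((500,-300,200,-80))
E
```

```text
side shallow_c 0.92 703 152.2 [ 457.  -128.8] [168.3  64.3] 9.4
scene shallow_c 0.86 1002 150.0 [ 474.3 -126.8] [203.   62.8] 8.6
scene deep_c 0.97 532 110.1 [ 510.9 -124.8] [197.3 123.1] -10.5
scene bottom_c 0.73 197 60.9 [ 474.9 -129.8] [202.6  61. ] 11.7
scene 0.97 20 465 [ 20.1 -99.8  30. ]
scene 0.97 40 479 [ 18.4 -99.5  49.8]
scene 0.97 60 502 [ 20.4 -99.5  70. ]
scene 0.97 80 523 [ 16.9 -99.5  90.1]
scene 0.97 100 539 [ 19.2 -99.4 110.2]
scene 0.97 120 565 [ 19.5 -99.4 130.1]
scene 0.97 140 177 [ 19.  -97.9 141.7]
t 27.28 at [ 506.5 -299.5  227.2] [180.    2.1  99.7] gap -0.1 F [ 0.4 -0.4 -0.1]
(500, -300, 200, -80) [ 0.06 -0.65  2.72] -0.004
```

View pics/end.png

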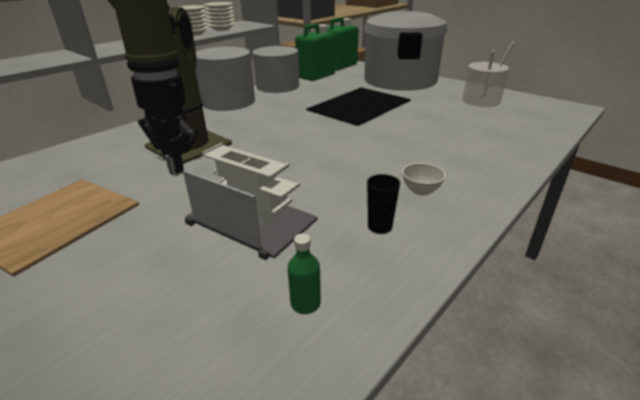

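The final view shows the guard upright at (228,205), the stepped stack behind it at (250,170), and the gripper clear at (175,150).

```bash
python3 -c "
from rig import arm; print(arm.hand_in())"
```

```text
the job is handed in; nothing more can be done
None
```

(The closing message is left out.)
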